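Stand the paint bottles on the colour board in order of size

TASK

Set out the colour board: stand the four white paint bottles on the cork coasters, one in the middle of each, so that the row steps down in size from the largest bottle beside the jar of tools to the smallest beside the roll of tape. Do not lay a bottle over or drop it, and leave the jar and the tape where they stand.

Things in the scene. Friction and masses are not known exactly. Their poses are not given: they have to be found in the camera images.
- bottle_xl_mid (a point): Loose white plastic squeeze bottle of paint, the largest of the four, standing upright on the table at the start: 56 mm across its round body, 94 mm high over all. The body is a plain cylinder up to 56 mm; above it a shoulder, a black screw cap and a black pointed nozzle. The point is on its axis, half-way up (47 mm above its underside), where it can be gripped from above across its diameter from any side; z is up along the bottle.
- bottle_l_mid (a point): Loose white plastic squeeze bottle of paint, the second largest of the four, standing upright on the table at the start: 46 mm across its round body, 80 mm high over all. The body is a plain cylinder up to 48 mm; above it a shoulder, a black screw cap and a black pointed nozzle. The point is on its axis, half-way up (40 mm above its underside), where it can be gripped from above across its diameter from any side; z is up along the bottle.
- bottle_m_mid (a point): Loose white plastic squeeze bottle of paint, the third of the four, standing upright on the table at the start: 36 mm across its round body, 66 mm high over all. The body is a plain cylinder up to 40 mm; above it a shoulder, a black screw cap and a black pointed nozzle. The point is on its axis, half-way up (33 mm above its underside), where it can be gripped from above across its diameter from any side; z is up along the bottle.
- bottle_s_mid (a point): Loose white plastic squeeze bottle of paint, the smallest of the four, standing upright on the table at the start: 27 mm across its round body, 52 mm high over all. The body is a plain cylinder up to 31 mm; above it a shoulder, a black screw cap and a black pointed nozzle. The point is on its axis, half-way up (26 mm above its underside), where it can be gripped from above across its diameter from any side; z is up along the bottle.
- coaster_a: One of four alike round cork coasters, 76 mm across and 5 mm thick, fixed in a row about 92 mm apart on a pine board (660 x 100 mm, top 24 mm above the table). Which letter stands where in the row changes: go by position. Origin at the centre of its underside (its top is 5 mm higher), z up.
- coaster_b: One of four alike round cork coasters, 76 mm across and 5 mm thick, fixed in a row about 92 mm apart on a pine board (660 x 100 mm, top 24 mm above the table). Which letter stands where in the row changes: go by position. Origin at the centre of its underside (its top is 5 mm higher), z up.
- coaster_c: One of four alike round cork coasters, 76 mm across and 5 mm thick, fixed in a row about 92 mm apart on a pine board (660 x 100 mm, top 24 mm above the table). Which letter stands where in the row changes: go by position. Origin at the centre of its underside (its top is 5 mm higher), z up.
- coaster_d: One of four alike round cork coasters, 76 mm across and 5 mm thick, fixed in a row about 92 mm apart on a pine board (660 x 100 mm, top 24 mm above the table). Which letter stands where in the row changes: go by position. Origin at the centre of its underside (its top is 5 mm higher), z up.
- tool_jar: Glass jar, 66 mm across, holding wooden-handled tools, 160 mm high with them, standing on the pine board at one end of the row (either end), about 120 mm from the nearest coaster's centre. Origin at the centre of its underside, on the board's top. Loose; not to be moved.
- tape_roll: Beige roll of masking tape lying flat on the pine board at the other end of the row: 90 mm across, 24 mm high. Origin at the centre of its underside, on the board's top. Loose; not to be moved.

How it is judged:
At the end, for the whole second after the job is handed in: Counted from the jar of tools, the first coaster carries the largest bottle, then the second largest, the third and the smallest; each stands upright (within 0.1 rad) on its coaster, its axis within 15 mm of the coaster's centre and its height within 4 mm of standing on it, released and at rest (((horizontal distance between bottle_xl_mid and coaster_a below 0.015 m and z of bottle_xl_mid in the frame of coaster_a between 0.048 and 0.056 m) or (horizontal distance between bottle_xl_mid and coaster_b below 0.015 m and z of bottle_xl_mid in the frame of coaster_b between 0.048 and 0.056 m) or (horizontal distance between bottle_xl_mid and coaster_c below 0.015 m and z of bottle_xl_mid in the frame of coaster_c between 0.048 and 0.056 m) or (horizontal distance between bottle_xl_mid and coaster_d below 0.015 m and z of bottle_xl_mid in the frame of coaster_d between 0.048 and 0.056 m)) and horizontal distance between bottle_xl_mid and tool_jar between 0.074 and 0.166 m and angle between each of bottle_xl_mid, bottle_l_mid, bottle_m_mid, bottle_s_mid's own z axis and vertical below 0.1 rad and linear speed of each of bottle_xl, bottle_l, bottle_m, bottle_s below 0.02 m/s and angular speed of each of bottle_xl, bottle_l, bottle_m, bottle_s below 0.3 rad/s and ((horizontal distance between bottle_l_mid and coaster_a below 0.015 m and z of bottle_l_mid in the frame of coaster_a between 0.041 and 0.049 m) or (horizontal distance between bottle_l_mid and coaster_b below 0.015 m and z of bottle_l_mid in the frame of coaster_b between 0.041 and 0.049 m) or (horizontal distance between bottle_l_mid and coaster_c below 0.015 m and z of bottle_l_mid in the frame of coaster_c between 0.041 and 0.049 m) or (horizontal distance between bottle_l_mid and coaster_d below 0.015 m and z of bottle_l_mid in the frame of coaster_d between 0.041 and 0.049 m)) and horizontal distance between bottle_l_mid and tool_jar between 0.166 and 0.258 m and ((horizontal distance between bottle_m_mid and coaster_a below 0.015 m and z of bottle_m_mid in the frame of coaster_a between 0.034 and 0.042 m) or (horizontal distance between bottle_m_mid and coaster_b below 0.015 m and z of bottle_m_mid in the frame of coaster_b between 0.034 and 0.042 m) or (horizontal distance between bottle_m_mid and coaster_c below 0.015 m and z of bottle_m_mid in the frame of coaster_c between 0.034 and 0.042 m) or (horizontal distance between bottle_m_mid and coaster_d below 0.015 m and z of bottle_m_mid in the frame of coaster_d between 0.034 and 0.042 m)) and horizontal distance between bottle_m_mid and tool_jar between 0.258 and 0.35 m and ((horizontal distance between bottle_s_mid and coaster_a below 0.015 m and z of bottle_s_mid in the frame of coaster_a between 0.027 and 0.035 m) or (horizontal distance between bottle_s_mid and coaster_b below 0.015 m and z of bottle_s_mid in the frame of coaster_b between 0.027 and 0.035 m) or (horizontal distance between bottle_s_mid and coaster_c below 0.015 m and z of bottle_s_mid in the frame of coaster_c between 0.027 and 0.035 m) or (horizontal distance between bottle_s_mid and coaster_d below 0.015 m and z of bottle_s_mid in the frame of coaster_d between 0.027 and 0.035 m)) and horizontal distance between bottle_s_mid and tool_jar between 0.35 and 0.442 m); the robot touches nothing.
It fails at once if a bottle is laid over (tilted by more than 1 rad) (angle between any of bottle_xl_mid, bottle_l_mid, bottle_m_mid, bottle_s_mid's own z axis and vertical above 1 rad).
It fails at once if a bottle is dropped or knocked away (moves faster than 0.7 m/s, as after a fall of 25 mm, while the fingers do not hold it) ((contact force between the fingers and bottle_xl below 0.05 N and linear speed of bottle_xl above 0.7 m/s) or (contact force between the fingers and bottle_l below 0.05 N and linear speed of bottle_l above 0.7 m/s) or (contact force between the fingers and bottle_m below 0.05 N and linear speed of bottle_m above 0.7 m/s) or (contact force between the fingers and bottle_s below 0.05 N and linear speed of bottle_s above 0.7 m/s)).
It fails at once if the jar of tools or the roll of tape is moved by more than 15 mm (distance of any of tool_jar, tape_roll from where it was at the start of the episode above 0.015 m).
It fails at once if the jar of tools is tipped by more than 0.5 rad (angle between tool_jar's own z axis and vertical above 0.5 rad).
It also fails if it takes over 115 s, if anything falls off the work surface, if the arm or the gripper's body presses on something with over 40 N, if the wrist force passes 120 N, or if a joint passes its speed limit or range.

ROBOT

A 6-joint arm with a two-finger parallel gripper is mounted at the origin on the work surface. World frame = base frame: x ahead of the robot, y to its left, z up, the work surface at z = 0. Lengths are in m, angles in rad, forces in N, time in s.
With the tool pointing down it reaches from about 0.325 to 0.75 m from the base axis. Payload 7.6 kg.
Tool frame: the origin (TCP) lies at the very end of the fingers, on their centre line; the grasp point (between the pads) lies 19 mm behind it; z points along the fingers, y is the line along which they close (so a half turn about z gives the same grasp; the last joint's range is limited). The gripper opens to 85 mm and grips with 20 to 120 N. Pads are 22 mm wide; open, the fingers measure 114 mm over their backs; the gripper's body (76 mm by 85 mm) begins 54 mm behind the grasp point. The pads swing forward as they close: fully open they stand 13 mm farther back than shut.
Start: joints at [1.262, 0.052, 1.401, -0, 1.689, -0.07], TCP at [0.124, 0.51, 0.231] pointing down, gripper open.
Joint ranges: [-2.9, 2.9], [-0.91, 2.17], [0.12, 2.37], [-1.06, 4.2], [0.26, 2.73], [-2.93, 2.93]. Speed limits (rad/s): [2.57, 2.57, 3.01, 3.14, 3.14, 3.14].

INTERFACE

Orientations are given as a unit quaternion [w, x, y, z].
In Python, from workcell import arm gives the robot as it stands. The module is installed in compiled form; this text tells all that it offers.
- The arm moves only by the tool apply_moves, never from a script. Its argument "commands" is a list of rows, each an object with "xyz": the shift along the world's x, y, z in units of 0.05 m (1.0 is 0.05 m), a list of three; "rotation": the turn, a rotation vector about the world's x, y, z in units of 4 degrees (1.0 is 4 degrees), a list of three; "gripper": the opening, from -1 (shut) to 1 (fully open). In form: [{"xyz": [tx, ty, tz], "rotation": [wx, wy, wz], "gripper": gripper}, ...]. A call has 1 to 12 rows; each row shifts and turns the commanded pose from where the row before left it; what a row does not reach is not made up. A row lasts 1/8 s, in which the tool goes at most 62.5 mm and 10.7 degrees, less where a joint would pass 70% of its speed; a pose out of reach is approached as far as the arm can. A call with a number of a shift or a turn outside -1 to 1 is refused whole. A call with a gripper value outside its range is refused whole. The fingers move at their own pace and stop on an object; the grip force is fixed at half the most. Time passes only in rows, so rows that do not move let the fingers close. It gives the time, the measured TCP pose, the force, the opening and the grip force at its end, in the units of the state.
- arm.observe(): the state, without advancing time (a new reading comes with each control period).
- arm.camera(name): name is "scene" or "top" or "wrist"; returns a dict with "img" (384x512x3 uint8, red, green, blue), "fx", "fy", "cx", "cy" (pixels), "rvec" (rotation vector, rad) and "tvec" (3), from world to camera coordinates, as OpenCV has them. Camera axes: x right, y down, z forward; pixel columns grow to the right and rows downward; lengths in m; the calibration is good to about 2 mm. A picture is of the moment at which its call begins. There is no depth.
- arm.sign_off(): hands the job in; it is judged then, once.
The state is a dict: "time_s": time; "joint_pos": joint angles; "qd": joint speeds; "tau": joint torques, N m; "position": TCP position; "ee_rot": TCP orientation; "ft_force": force on the tool from outside, world axes, zero at the start; "ft_torque": the same for the moment, N m; "opening": opening from 0.0 (shut) to 1.0 (fully open); "gripper_force": force on a finger pad.
Only numpy, scipy, OpenCV 4.12 (cv2) and the standard library are available. Lean on these libraries where they do the work, as an engineer would, in place of code of your own. Each camera call takes 0.05 s, during which the arm holds its last target. There are 200 camera calls.

## Working session

There is one attempt and no reset: what is moved stays moved. The work goes in short steps, Python scripts to look and compute and a tool call to move; the robot and the scene stay as the last step left them, time stands still between calls to the robot, and variables do not carry over. Pictures are saved under pics/ and viewed, at most 14 in all, crops included, and the job is handed in when it is done.

Besides the shell and the picture viewer there is one more tool, called after "Emit:" as name([rows], argument=value, ...), one row to a line, values as JSON. apply_moves: Moves the arm, as the interface text tells. Its arguments: {"type":"object","properties":{"commands":{"type":"array"}},"required":["commands"]}

```bash
mkdir -p pics; cat > h.py <<'E'
import cv2,numpy as np
from workcell import arm
def shot(n,f=None):
    c=arm.camera(n)
    if f: cv2.imwrite('pics/'+f,c['img'][:,:,::-1])
    return c
def ray(c,u,v,z):
    R=cv2.Rodrigues(np.array(c['rvec'],float))[0];t=np.array(c['tvec'],float).ravel()
    o=-R.T@t;d=R.T@np.array([(u-c['cx'])/c['fx'],(v-c['cy'])/c['fy'],1])
    return (o+d*(z-o[2])/d[2])
def proj(c,p):
    R=cv2.Rodrigues(np.array(c['rvec'],float))[0];q=R@np.array(p)+np.array(c['tvec']).ravel()
    return c['cx']+c['fx']*q[0]/q[2],c['cy']+c['fy']*q[1]/q[2]
E
python3 - <<'E'
from h import *
for n in('top','scene'):
    c=shot(n,n+'1.png');R=cv2.Rodrigues(np.array(c['rvec'],float))[0];print(n,c['fx'],-R.T@np.array(c['tvec']).ravel(),R[2])
print(arm.observe())
E
```

```text
top 441.13726146287115 [0.42186021 0.02191525 1.13084113] [ 0.1423998   0.00772936 -0.98977904]
scene 351.03094287226156 [ 0.85603593 -0.46084971  0.56799216] [-0.41986108  0.63149125 -0.65187075]
{'time_s': 0.1, 'joint_pos': array([ 1.26170583e+00,  5.27832405e-02,  1.40164424e+00, -1.58064239e-05,
        1.68861507e+00, -7.03011585e-02]), 'qd': array([-0.00078445, -0.0003801 , -0.00249389, -0.00078247, -0.00258604,
       -0.00029125]), 'tau': array([ 7.91355287e-04, -3.82584643e+01, -3.60984099e+01, -1.57493355e-04,
        4.81335024e-03,  1.30893423e-05]), 'position': array([0.1240737 , 0.50984031, 0.23054108]), 'ee_rot': array([-1.28988497e-04,  1.19112093e-01,  9.92880549e-01, -7.13426039e-04]), 'ft_force': array([0.50719064, 0.46902021, 0.17115604]), 'ft_torque': array([-0.007571  , -0.01757319, -0.03337818]), 'gripper_force': 0.0, 'opening': 1.0008786117528907}
```

View pics/top1.png

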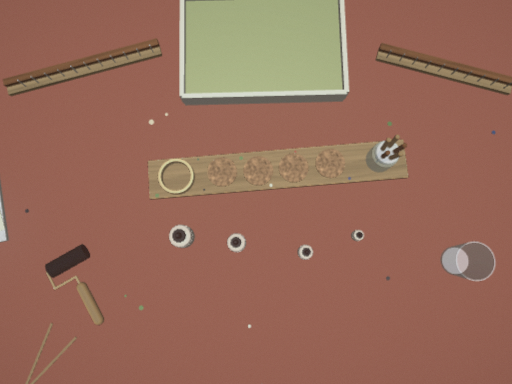

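View pics/scene1.png

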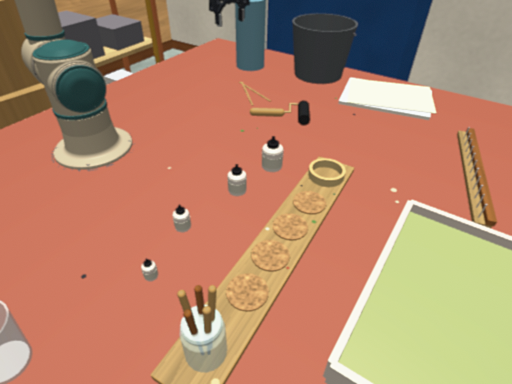

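The top view shows the tape at (176,176), coasters at about (222,172), (257,171), (293,168) and (329,164), and the jar at (386,153). The bottles XL, L, M and S are at (180,236), (236,242), (306,252) and (359,235), so the XL bottle goes to the rightmost coaster. The scene view confirms this.

```bash
python3 - <<'E'
from h import *
c=arm.camera('top');im=c['img'].astype(int);hsv=cv2.cvtColor(c['img'],cv2.COLOR_RGB2HSV)
for u,v in((222,172),(257,171),(212,185),(240,172)):print(im[v-1:v+2,u-1:u+2].reshape(-1,3).mean(0),hsv[v,u])
def comp(mask,u,v,r):
    ys,xs=np.nonzero(mask[v-r:v+r+1,u-r:u+r+1]);return xs.mean()+u-r,ys.mean()+v-r,len(xs)
for n,u,v,H,D in(('xl',180,236,94,56),('l',236,242,80,46),('m',306,252,66,36),('s',359,235,52,27)):
    b=(im.max(2)<70).astype(np.uint8); w=(hsv[:,:,1]<90)
    w=w&~(b>0); a=comp(b,u,v,9);o=comp(w|(b>0),u,v,18)
    print(n,a,ray(c,*a[:2],.85*H/1000).round(3),o,ray(c,*o[:2],.6*H/1000).round(3))
# coasters: redder/brighter than wood
m=((im[:,:,0]-im[:,:,2]>50)&(im[:,:,0]>110)&(im[:,:,1]>60)).astype(np.uint8)
m[:145]=0;m[195:]=0;m[:,:204]=0;m[:,348:]=0
m=cv2.morphologyEx(m,cv2.MORPH_CLOSE,np.ones((5,5)));m=cv2.morphologyEx(m,cv2.MORPH_OPEN,np.ones((7,7)))
n,l,s,ce=cv2.connectedComponentsWithStats(m)
for i in range(1,n):print(s[i],ray(c,*ce[i],.029).round(4))
for u,v in((176,176),(384,156)):print(ray(c,u,v,.045).round(3))
E
```

```text
[149.33333333 121.22222222  93.33333333] [ 15  94 149]
[152.44444444 123.44444444  95.        ] [ 15  96 154]
[151.66666667 130.66666667  98.66666667] [ 18  89 152]
[156.22222222 134.22222222 101.55555556] [ 18  87 156]
xl (np.float64(178.8125), np.float64(235.125), 32) [0.474 0.211 0.08 ] (np.float64(181.19878296146044), np.float64(235.815415821501), 493) [0.474 0.209 0.056]
l (np.float64(235.5), np.float64(241.94444444444446), 18) [0.455 0.077 0.068] (np.float64(236.1359223300971), np.float64(242.2459546925566), 309) [0.455 0.076 0.048]
m (np.float64(306.38461538461536), np.float64(251.53846153846155), 13) [ 0.429 -0.093  0.056] (np.float64(304.92118226600985), np.float64(251.6305418719212), 203) [ 0.429 -0.091  0.04 ]
s (np.float64(359.6), np.float64(234.4), 15) [ 0.468 -0.226  0.044] (np.float64(357.45384615384614), np.float64(234.96923076923076), 130) [ 0.467 -0.224  0.031]
[ 204  145  144   50 7200] [ 0.6373 -0.0259  0.029 ]
[0.624 0.224 0.045]
[ 0.662 -0.298  0.045]
```

```bash
python3 - <<'E'
from h import *
c=arm.camera('top');im=cv2.GaussianBlur(c['img'],(3,3),0).astype(float)
q=im[:,:,1]/im[:,:,0]
print(q[171,205:350:3].round(2), q[185,210:350:10].round(2))
cv2.imwrite('pics/c.png',cv2.resize(c['img'][140:205,145:415,::-1],None,fx=2.9,fy=2.9,interpolation=cv2.INTER_CUBIC))
E
```

```text
[0.86 0.83 0.81 0.81 0.81 0.82 0.81 0.81 0.81 0.81 0.81 0.85 0.86 0.82
 0.81 0.81 0.81 0.81 0.81 0.82 0.81 0.81 0.81 0.85 0.85 0.81 0.81 0.81
 0.81 0.81 0.81 0.81 0.81 0.81 0.82 0.86 0.86 0.85 0.82 0.81 0.81 0.81
 0.81 0.81 0.81 0.81 0.85 0.86 0.86] [0.86 0.81 0.86 0.86 0.86 0.84 1.   0.86 0.86 0.84 0.8  0.73 0.67 0.66]
```

View pics/c.png

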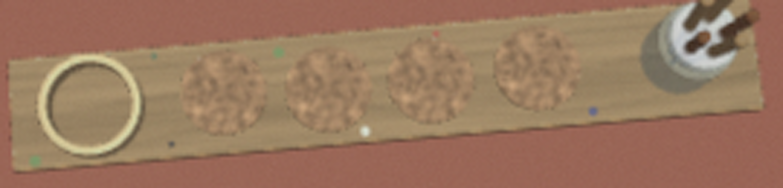

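The crop shows the tape, four cork discs and the jar on the board, with the discs clearly separable at G/R < 0.83.

```bash
python3 - <<'E'
from h import *
c=arm.camera('top');im=cv2.GaussianBlur(c['img'],(3,3),0).astype(float)
q=im[:,:,1]/im[:,:,0];m=((q<.835)&(q>.77)).astype(np.uint8)
m[:145]=0;m[195:]=0;m[:,:200]=0;m[:,350:]=0
m=cv2.morphologyEx(m,cv2.MORPH_OPEN,cv2.getStructuringElement(2,(9,9)))
n,l,s,ce=cv2.connectedComponentsWithStats(m)
P=[]
for i in range(1,n):p=ray(c,*ce[i],.029);P.append(p);print(s[i],p.round(4))
P=np.array(sorted(P,key=lambda p:p[1]));print(np.linalg.norm(np.diff(P,axis=0),axis=1))
# bottle base: scene-view triangulation of black caps
s=arm.camera('scene')
B=dict(xl=(.474,.210,.08),l=(.455,.0765,.068),m=(.429,-.092,.056),s=(.468,-.225,.044))
b=s['img'].max(2)<70
for k,p in B.items():
    u,v=map(int,proj(s,p));ys,xs=np.nonzero(b[v-10:v+11,u-8:u+9]);print(k,(u,v),len(xs),ray(s,xs.mean()+u-8,ys.mean()+v-10,p[2]).round(3))
E
```

```text
[316 149  29  29 678] [ 0.6509 -0.1648  0.029 ]
[279 152  30  30 677] [ 0.6424 -0.0713  0.029 ]
[208 157  29  30 679] [0.6357 0.1106 0.029 ]
[244 156  29  30 676] [0.6362 0.0188 0.029 ]
[0.09392074 0.09024192 0.09179486]
xl (272, 141) 77 [0.48  0.202 0.08 ]
l (235, 168) 61 [0.461 0.07  0.068]
m (179, 207) 47 [ 0.433 -0.097  0.056]
s (147, 260) 35 [ 0.471 -0.228  0.044]
```

Emit:
apply_moves([
  {"xyz": [0.58, -0.5, -0.1], "rotation": [0, 0, -1], "gripper": 1},
  {"xyz": [0.58, -0.5, -0.1], "rotation": [0, 0, -1], "gripper": 1},
  {"xyz": [0.58, -0.5, -0.1], "rotation": [0, 0, -1], "gripper": 1},
  {"xyz": [0.58, -0.5, -0.1], "rotation": [0, 0, -1], "gripper": 1},
  {"xyz": [0.58, -0.5, -0.1], "rotation": [0, 0, -1], "gripper": 1},
  {"xyz": [0.58, -0.5, -0.1], "rotation": [0, 0, -1], "gripper": 1},
  {"xyz": [0.58, -0.5, -0.1], "rotation": [0, 0, -1], "gripper": 1},
  {"xyz": [0.58, -0.5, -0.1], "rotation": [0, 0, -1], "gripper": 1},
  {"xyz": [0.58, -0.5, -0.1], "rotation": [0, 0, -1], "gripper": 1},
  {"xyz": [0.58, -0.5, -0.1], "rotation": [0, 0, -1], "gripper": 1},
  {"xyz": [0.58, -0.5, -0.1], "rotation": [0, 0, -1], "gripper": 1},
  {"xyz": [0.58, -0.5, -0.1], "rotation": [0, 0, -1], "gripper": 1},
])

```text
time_s: 1.8
position: [0.473, 0.2092, 0.1712]
ee_rot: [0.0, 0.514, 0.858, 0.0]
ft_force: [0.2, 0.3, 1.2]
opening: 1.001
gripper_force: 0.0
```

Emit:
apply_moves([
  {"xyz": [0, 0, 0], "rotation": [0, 0, -1], "gripper": 1},
  {"xyz": [0, 0, 0], "rotation": [0, 0, -1], "gripper": 1},
  {"xyz": [0, 0, 0], "rotation": [0, 0, -1], "gripper": 1},
  {"xyz": [0, 0, 0], "rotation": [0, 0, -1], "gripper": 1},
  {"xyz": [0, 0, 0], "rotation": [0, 0, -1], "gripper": 1},
  {"xyz": [0, 0, 0], "rotation": [0, 0, -1], "gripper": 1},
  {"xyz": [0, 0, 0], "rotation": [0, 0, -0.75], "gripper": 1},
  {"xyz": [0, 0, 0], "rotation": [0, 0, 0], "gripper": 1},
])

```text
time_s: 2.8
position: [0.4722, 0.2101, 0.1713]
ee_rot: [0.0, 0.699, 0.715, -0.0]
ft_force: [0.6, -0.5, 0.4]
opening: 1.001
gripper_force: 0.0
```

```bash
python3 - <<'E'
from h import *
c=shot('wrist','w1.png');o=arm.observe();print(o['position'],o['ee_rot'],o['joint_pos'].round(3))
for z in(.08,.056): print(proj(c,(.474,.209,z)),proj(c,(.474,.237,z)),proj(c,(.502,.209,z)))
E
```

```text
[0.47211345 0.21009615 0.17122696] [-1.36501340e-05  6.98540454e-01  7.15570562e-01 -6.89572364e-05] [ 0.347  0.055  1.517 -0.     1.569  0.323]
(np.float64(259.13697301564065), np.float64(197.36207255776924)) (np.float64(259.97149478295023), np.float64(167.56563382610702)) (np.float64(289.3917556122725), np.float64(198.0251145900161))
(np.float64(258.860185709296), np.float64(190.00533136621672)) (np.float64(259.61212451972966), np.float64(162.6104985193395)) (np.float64(286.5237251851597), np.float64(190.61681015761016))
```

View pics/w1.png

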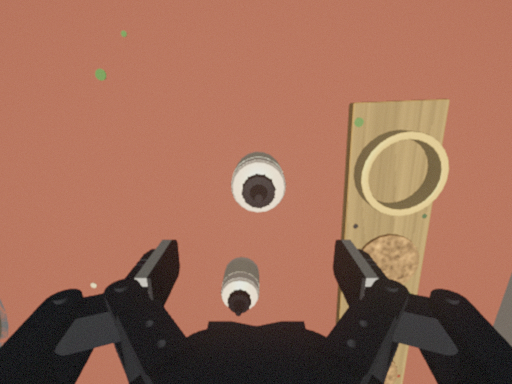

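The wrist view shows the XL cap at (258,190) and its body centred at about (258,185), roughly 4–5 px above the projection. That puts the bottle at about (0.473, 0.213), so I shift slightly and descend.

Emit:
apply_moves([
  {"xyz": [0.02, 0.06, -0.3], "rotation": [0, 0, 0], "gripper": 1},
  {"xyz": [0, 0, -0.5], "rotation": [0, 0, 0], "gripper": 1},
  {"xyz": [0, 0, -0.5], "rotation": [0, 0, 0], "gripper": 1},
  {"xyz": [0, 0, -0.5], "rotation": [0, 0, 0], "gripper": 1},
  {"xyz": [0, 0, -0.5], "rotation": [0, 0, 0], "gripper": 1},
  {"xyz": [0, 0, -0.4], "rotation": [0, 0, 0], "gripper": 1},
  {"xyz": [0, 0, -0.2], "rotation": [0, 0, 0], "gripper": 1},
  {"xyz": [0, 0, 0], "rotation": [0, 0, 0], "gripper": 1},
  {"xyz": [0, 0, 0], "rotation": [0, 0, 0], "gripper": -1},
  {"xyz": [0, 0, 0], "rotation": [0, 0, 0], "gripper": -1},
  {"xyz": [0, 0, 0], "rotation": [0, 0, 0], "gripper": -1},
  {"xyz": [0, 0, 0], "rotation": [0, 0, 0], "gripper": -1},
])

```text
time_s: 4.35
position: [0.4741, 0.2135, 0.0277]
ee_rot: [0.001, 0.699, 0.715, 0.001]
ft_force: [0.5, 1.1, 7.4]
opening: 0.634
gripper_force: 64.0
```

Emit:
apply_moves([
  {"xyz": [0, 0, 0], "rotation": [0, 0, 0], "gripper": -1},
  {"xyz": [0, 0, 0], "rotation": [0, 0, 0], "gripper": -1},
  {"xyz": [0, 0, 0], "rotation": [0, 0, 0], "gripper": -1},
])

```text
time_s: 4.72
position: [0.4741, 0.2135, 0.0277]
ee_rot: [0.001, 0.699, 0.715, 0.001]
ft_force: [-0.3, -1.6, 5.9]
opening: 0.64
gripper_force: 64.0
```

Emit:
apply_moves([
  {"xyz": [0, 0, 0.2], "rotation": [0, 0, 0], "gripper": -1},
  {"xyz": [0, 0, 0.4], "rotation": [0, 0, 0], "gripper": -1},
  {"xyz": [0, 0, 0.5], "rotation": [0, 0, 0], "gripper": -1},
  {"xyz": [0, 0, 0.5], "rotation": [0, 0, 0], "gripper": -1},
  {"xyz": [0, 0, 0.5], "rotation": [0, 0, 0], "gripper": -1},
  {"xyz": [0.1, -0.2, 0.4], "rotation": [0, 0, 0], "gripper": -1},
  {"xyz": [0.2, -0.4, 0], "rotation": [0, 0, 0], "gripper": -1},
  {"xyz": [0.24, -0.5, 0], "rotation": [0, 0, 0], "gripper": -1},
  {"xyz": [0.25, -0.55, 0], "rotation": [0, 0, 0], "gripper": -1},
  {"xyz": [0.25, -0.55, 0], "rotation": [0, 0, 0], "gripper": -1},
  {"xyz": [0.25, -0.55, 0], "rotation": [0, 0, 0], "gripper": -1},
  {"xyz": [0.25, -0.55, 0], "rotation": [0, 0, 0], "gripper": -1},
])

```text
time_s: 6.22
position: [0.5501, 0.0472, 0.1513]
ee_rot: [-0.0, 0.699, 0.715, -0.0]
ft_force: [0.8, 1.1, -2.3]
opening: 0.633
gripper_force: 63.5
```

Emit:
apply_moves([
  {"xyz": [0.25, -0.55, 0], "rotation": [0, 0, 0], "gripper": -1},
  {"xyz": [0.25, -0.55, 0], "rotation": [0, 0, 0], "gripper": -1},
  {"xyz": [0.25, -0.55, 0], "rotation": [0, 0, 0], "gripper": -1},
  {"xyz": [0.25, -0.55, 0], "rotation": [0, 0, 0], "gripper": -1},
  {"xyz": [0.25, -0.55, 0], "rotation": [0, 0, 0], "gripper": -1},
  {"xyz": [0.25, -0.55, 0], "rotation": [0, 0, 0], "gripper": -1},
  {"xyz": [0.25, -0.5, 0], "rotation": [0, 0, 0], "gripper": -1},
  {"xyz": [0.22, -0.3, 0], "rotation": [0, 0, 0], "gripper": -1},
  {"xyz": [0.2, -0.2, 0], "rotation": [0, 0, 0], "gripper": -1},
  {"xyz": [0, 0, 0], "rotation": [0, 0, 0], "gripper": -1},
  {"xyz": [0, 0, 0], "rotation": [0, 0, 0], "gripper": -1},
])

```text
time_s: 7.6
position: [0.6583, -0.1664, 0.1511]
ee_rot: [-0.0, 0.699, 0.715, -0.0]
ft_force: [0.2, -0.1, -2.6]
opening: 0.639
gripper_force: 63.6
```

```bash
python3 - <<'E'
from h import *
c=shot('wrist','w2.png');shot('scene','s2.png');o=arm.observe();print(o['position'],o['opening'],o['ft_force'])
for p in((.6509,-.1648,.029),(.6424,-.0713,.029),(.6362,.0188,.029)):print(np.round(proj(c,p)))
E
```

```text
[ 0.65837212 -0.166268    0.15143406] 0.6422259397422294 [-0.4956704   0.19626931 -1.56575369]
[250. 185.]
[242.  88.]
[236. -28.]
```

View pics/w2.png

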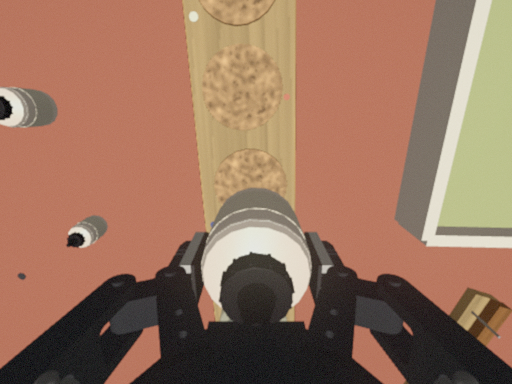

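View pics/s2.png

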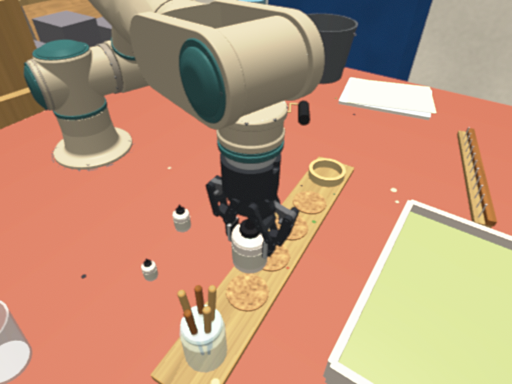

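Held upright; the first two coasters appear exactly where projected, at (250,185) and (242,88). Lowering.

Emit:
apply_moves([
  {"xyz": [-0.15, 0.03, 0], "rotation": [0, 0, 0], "gripper": -1},
  {"xyz": [0, 0, -0.3], "rotation": [0, 0, 0], "gripper": -1},
  {"xyz": [0, 0, -0.4], "rotation": [0, 0, 0], "gripper": -1},
  {"xyz": [0, 0, -0.4], "rotation": [0, 0, 0], "gripper": -1},
  {"xyz": [0, 0, -0.4], "rotation": [0, 0, 0], "gripper": -1},
  {"xyz": [0, 0, -0.2], "rotation": [0, 0, 0], "gripper": -1},
  {"xyz": [0, 0, -0.1], "rotation": [0, 0, 0], "gripper": -1},
  {"xyz": [0, 0, -0.04], "rotation": [0, 0, 0], "gripper": -1},
  {"xyz": [0, 0, -0.04], "rotation": [0, 0, 0], "gripper": -1},
  {"xyz": [0, 0, 0], "rotation": [0, 0, 0], "gripper": -1},
  {"xyz": [0, 0, 0], "rotation": [0, 0, 0], "gripper": -1},
])

```text
time_s: 9.07
position: [0.6513, -0.1654, 0.0577]
ee_rot: [0.0, 0.699, 0.715, 0.0]
ft_force: [-0.5, -0.1, -1.4]
opening: 0.639
gripper_force: 63.8
```

Emit:
apply_moves([
  {"xyz": [0, 0, -0.02], "rotation": [0, 0, 0], "gripper": -1},
  {"xyz": [0, 0, -0.02], "rotation": [0, 0, 0], "gripper": -1},
  {"xyz": [0, 0, 0], "rotation": [0, 0, 0], "gripper": -1},
])

```text
time_s: 9.45
position: [0.6514, -0.1655, 0.0568]
ee_rot: [0.0, 0.699, 0.715, 0.0]
ft_force: [-3.5, -0.3, 5.5]
opening: 0.636
gripper_force: 64.5
```

Emit:
apply_moves([
  {"xyz": [0, 0, 0], "rotation": [0, 0, 0], "gripper": 0.6},
  {"xyz": [0, 0, 0], "rotation": [0, 0, 0], "gripper": 1},
  {"xyz": [0, 0, 0], "rotation": [0, 0, 0], "gripper": 1},
  {"xyz": [0, 0, 0], "rotation": [0, 0, 0], "gripper": 1},
  {"xyz": [0, 0, 0], "rotation": [0, 0, 0], "gripper": 1},
  {"xyz": [0, 0, 0], "rotation": [0, 0, 0], "gripper": 1},
])

```text
time_s: 10.2
position: [0.6512, -0.1654, 0.0553]
ee_rot: [0.0, 0.699, 0.715, 0.0]
ft_force: [0.2, -0.4, -0.4]
opening: 0.997
gripper_force: 0.0
```

Emit:
apply_moves([
  {"xyz": [0, 0, 0.3], "rotation": [0, 0, 0], "gripper": 1},
  {"xyz": [0, 0, 0.5], "rotation": [0, 0, 0], "gripper": 1},
  {"xyz": [0, 0, 0.5], "rotation": [0, 0, 0], "gripper": 1},
  {"xyz": [0, 0, 0.5], "rotation": [0, 0, 0], "gripper": 1},
  {"xyz": [0, 0, 0.5], "rotation": [0, 0, 0], "gripper": 1},
])

```text
time_s: 10.82
position: [0.6513, -0.1654, 0.1727]
ee_rot: [0.001, 0.699, 0.715, 0.0]
ft_force: [-0.0, -1.1, 0.2]
opening: 0.997
gripper_force: 0.0
```

Emit:
apply_moves([
  {"xyz": [-0.4, 0.5, 0], "rotation": [0, 0, 0], "gripper": 1},
  {"xyz": [-0.4, 0.5, 0], "rotation": [0, 0, 0], "gripper": 1},
  {"xyz": [-0.4, 0.5, 0], "rotation": [0, 0, 0], "gripper": 1},
  {"xyz": [-0.4, 0.5, 0], "rotation": [0, 0, 0], "gripper": 1},
  {"xyz": [-0.4, 0.5, 0], "rotation": [0, 0, 0], "gripper": 1},
  {"xyz": [-0.4, 0.5, 0], "rotation": [0, 0, 0], "gripper": 1},
  {"xyz": [-0.4, 0.5, 0], "rotation": [0, 0, 0], "gripper": 1},
  {"xyz": [-0.4, 0.5, 0], "rotation": [0, 0, 0], "gripper": 1},
  {"xyz": [-0.4, 0.5, 0], "rotation": [0, 0, 0], "gripper": 1},
  {"xyz": [-0.33, 0.35, 0], "rotation": [0, 0, 0], "gripper": 1},
  {"xyz": [0, 0, 0], "rotation": [0, 0, 0], "gripper": 1},
])

```text
time_s: 12.2
position: [0.4544, 0.0779, 0.1717]
ee_rot: [0.001, 0.698, 0.716, 0.001]
ft_force: [0.5, -0.5, 0.3]
opening: 1.004
gripper_force: 0.0
```

```bash
cat >> h.py <<'E'
def look(x,y,H,zb,f):
    "black cap/nozzle seen by wrist: outline of white body top circle at zb"
    c=shot('wrist',f);im=c['img'];hsv=cv2.cvtColor(im,cv2.COLOR_RGB2HSV)
    m=((hsv[:,:,1]<60)|(im.max(2)<60)).astype(np.uint8)
    n,l,s,ce=cv2.connectedComponentsWithStats(m);u,v=map(int,proj(c,(x,y,.85*H)))
    b=(l==l[v,u])&(im.max(2)<60);ys,xs=np.nonzero(b);o=arm.observe()
    print('tcp',o['position'].round(4),'proj',(u,v),'blob',s[l[v,u]],'cap px',xs.mean(),ys.mean(),'cap->',ray(c,xs.mean(),ys.mean(),.85*H).round(4))
E
python3 -c "
from h import *
look(.455,.0765,.080,.048,'w3.png')"
```

```text
tcp [0.4549 0.0773 0.1715] proj (257, 193) blob [     0      0    512    384 153828] cap px nan nan cap-> [nan nan nan]h.py:20: RuntimeWarning: Mean of empty slice.
  print('tcp',o['position'].round(4),'proj',(u,v),'blob',s[l[v,u]],'cap px',xs.mean(),ys.mean(),'cap->',ray(c,xs.mean(),ys.mean(),.85*H).round(4))
  ret = ret.dtype.type(ret / rcount)
```

View pics/w3.png

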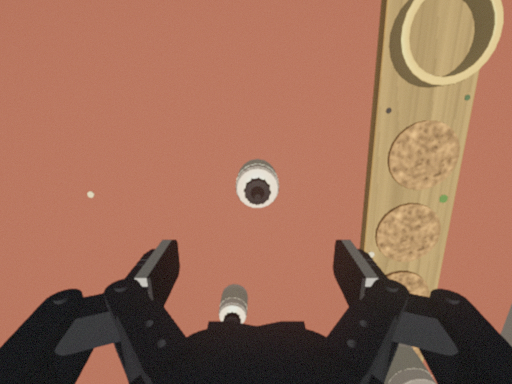

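The L cap is at (258,191), against a projection of (257,193), so the bottle is at about (0.456, 0.079). XL stands on its coaster at lower right.

Emit:
apply_moves([
  {"xyz": [0.02, 0.03, -0.4], "rotation": [0, 0, 0], "gripper": 1},
  {"xyz": [0, 0, -0.5], "rotation": [0, 0, 0], "gripper": 1},
  {"xyz": [0, 0, -0.5], "rotation": [0, 0, 0], "gripper": 1},
  {"xyz": [0, 0, -0.5], "rotation": [0, 0, 0], "gripper": 1},
  {"xyz": [0, 0, -0.5], "rotation": [0, 0, 0], "gripper": 1},
  {"xyz": [0, 0, -0.43], "rotation": [0, 0, 0], "gripper": 1},
  {"xyz": [0, 0, -0.25], "rotation": [0, 0, 0], "gripper": 1},
  {"xyz": [0, 0, 0], "rotation": [0, 0, 0], "gripper": 1},
  {"xyz": [0, 0, 0], "rotation": [0, 0, 0], "gripper": -1},
  {"xyz": [0, 0, 0], "rotation": [0, 0, 0], "gripper": -1},
  {"xyz": [0, 0, 0], "rotation": [0, 0, 0], "gripper": -1},
  {"xyz": [0, 0, 0], "rotation": [0, 0, 0], "gripper": -1},
])

```text
time_s: 13.75
position: [0.4566, 0.0787, 0.0175]
ee_rot: [0.001, 0.699, 0.715, 0.001]
ft_force: [0.1, -0.6, 6.8]
opening: 0.52
gripper_force: 61.4
```

Emit:
apply_moves([
  {"xyz": [0, 0, 0], "rotation": [0, 0, 0], "gripper": -1},
  {"xyz": [0, 0, 0], "rotation": [0, 0, 0], "gripper": -1},
  {"xyz": [0, 0, 0], "rotation": [0, 0, 0], "gripper": -1},
  {"xyz": [0, 0, 0], "rotation": [0, 0, 0], "gripper": -1},
])

```text
time_s: 14.25
position: [0.4565, 0.0787, 0.0175]
ee_rot: [0.001, 0.699, 0.715, 0.001]
ft_force: [-0.5, 0.4, 5.8]
opening: 0.522
gripper_force: 61.4
```

Emit:
apply_moves([
  {"xyz": [0, 0, 0.2], "rotation": [0, 0, 0], "gripper": -1},
  {"xyz": [0, 0, 0.4], "rotation": [0, 0, 0], "gripper": -1},
  {"xyz": [0, 0, 0.5], "rotation": [0, 0, 0], "gripper": -1},
  {"xyz": [0, 0, 0.5], "rotation": [0, 0, 0], "gripper": -1},
  {"xyz": [0, 0, 0.5], "rotation": [0, 0, 0], "gripper": -1},
  {"xyz": [0, 0, 0.4], "rotation": [0, 0, 0], "gripper": -1},
])

```text
time_s: 15.0
position: [0.4556, 0.0786, 0.1427]
ee_rot: [0.0, 0.699, 0.715, 0.0]
ft_force: [0.1, -0.3, -1.1]
opening: 0.52
gripper_force: 61.2
```

Emit:
apply_moves([
  {"xyz": [0.2, -0.1, 0], "rotation": [0, 0, 0], "gripper": -1},
  {"xyz": [0.4, -0.3, 0], "rotation": [0, 0, 0], "gripper": -1},
  {"xyz": [0.4, -0.4, 0], "rotation": [0, 0, 0], "gripper": -1},
  {"xyz": [0.4, -0.4, 0], "rotation": [0, 0, 0], "gripper": -1},
  {"xyz": [0.4, -0.4, 0], "rotation": [0, 0, 0], "gripper": -1},
  {"xyz": [0.4, -0.4, 0], "rotation": [0, 0, 0], "gripper": -1},
  {"xyz": [0.4, -0.3, 0], "rotation": [0, 0, 0], "gripper": -1},
  {"xyz": [0.4, -0.3, 0], "rotation": [0, 0, 0], "gripper": -1},
  {"xyz": [0.4, -0.2, 0], "rotation": [0, 0, 0], "gripper": -1},
  {"xyz": [0.3, -0.2, 0], "rotation": [0, 0, 0], "gripper": -1},
  {"xyz": [0, 0, 0], "rotation": [0, 0, 0], "gripper": -1},
  {"xyz": [0, 0, 0], "rotation": [0, 0, 0], "gripper": -1},
])

```text
time_s: 16.5
position: [0.6401, -0.0712, 0.1402]
ee_rot: [-0.001, 0.699, 0.715, -0.0]
ft_force: [-0.4, -0.3, -1.0]
opening: 0.521
gripper_force: 61.4
```

Emit:
apply_moves([
  {"xyz": [0.05, 0, -0.2], "rotation": [0, 0, 0], "gripper": -1},
  {"xyz": [0, 0, -0.4], "rotation": [0, 0, 0], "gripper": -1},
  {"xyz": [0, 0, -0.4], "rotation": [0, 0, 0], "gripper": -1},
  {"xyz": [0, 0, -0.4], "rotation": [0, 0, 0], "gripper": -1},
  {"xyz": [0, 0, -0.3], "rotation": [0, 0, 0], "gripper": -1},
  {"xyz": [0, 0, -0.1], "rotation": [0, 0, 0], "gripper": -1},
  {"xyz": [0, 0, -0.04], "rotation": [0, 0, 0], "gripper": -1},
  {"xyz": [0, 0, -0.02], "rotation": [0, 0, 0], "gripper": -1},
  {"xyz": [0, 0, 0], "rotation": [0, 0, 0], "gripper": -1},
  {"xyz": [0, 0, 0], "rotation": [0, 0, 0], "gripper": -1},
])

```text
time_s: 17.75
position: [0.6434, -0.0714, 0.0488]
ee_rot: [0.0, 0.699, 0.715, 0.0]
ft_force: [0.6, 0.4, -1.7]
opening: 0.521
gripper_force: 61.4
```

Emit:
apply_moves([
  {"xyz": [0, 0, -0.03], "rotation": [0, 0, 0], "gripper": -1},
  {"xyz": [0, 0, -0.02], "rotation": [0, 0, 0], "gripper": -1},
  {"xyz": [0, 0, -0.01], "rotation": [0, 0, 0], "gripper": -1},
  {"xyz": [0, 0, 0], "rotation": [0, 0, 0], "gripper": -1},
])

```text
time_s: 18.25
position: [0.6433, -0.0714, 0.0466]
ee_rot: [0.0, 0.699, 0.715, 0.0]
ft_force: [-3.7, -0.2, 6.0]
opening: 0.522
gripper_force: 62.0
```

Emit:
apply_moves([
  {"xyz": [0, 0, 0], "rotation": [0, 0, 0], "gripper": 0.4},
  {"xyz": [0, 0, 0], "rotation": [0, 0, 0], "gripper": 1},
  {"xyz": [0, 0, 0], "rotation": [0, 0, 0], "gripper": 1},
  {"xyz": [0, 0, 0], "rotation": [0, 0, 0], "gripper": 1},
  {"xyz": [0, 0, 0], "rotation": [0, 0, 0], "gripper": 1},
  {"xyz": [0, 0, 0.3], "rotation": [0, 0, 0], "gripper": 1},
  {"xyz": [0, 0, 0.5], "rotation": [0, 0, 0], "gripper": 1},
  {"xyz": [0, 0, 0.5], "rotation": [0, 0, 0], "gripper": 1},
  {"xyz": [0, 0, 0.5], "rotation": [0, 0, 0], "gripper": 1},
  {"xyz": [0, 0, 0.5], "rotation": [0, 0, 0], "gripper": 1},
])

```text
time_s: 19.5
position: [0.6433, -0.0714, 0.1626]
ee_rot: [0.001, 0.699, 0.715, 0.0]
ft_force: [0.1, 0.0, 0.1]
opening: 1.005
gripper_force: 0.0
```

Emit:
apply_moves([
  {"xyz": [-0.5, -0.04, 0], "rotation": [0, 0, 0], "gripper": 1},
  {"xyz": [-0.5, -0.04, 0], "rotation": [0, 0, 0], "gripper": 1},
  {"xyz": [-0.5, -0.04, 0], "rotation": [0, 0, 0], "gripper": 1},
  {"xyz": [-0.5, -0.04, 0], "rotation": [0, 0, 0], "gripper": 1},
  {"xyz": [-0.5, -0.04, 0], "rotation": [0, 0, 0], "gripper": 1},
  {"xyz": [-0.5, -0.04, 0], "rotation": [0, 0, 0], "gripper": 1},
  {"xyz": [-0.5, -0.04, 0], "rotation": [0, 0, 0], "gripper": 1},
  {"xyz": [-0.5, -0.06, 0], "rotation": [0, 0, 0], "gripper": 1},
  {"xyz": [-0.28, -0.06, 0], "rotation": [0, 0, 0], "gripper": 1},
  {"xyz": [0, 0, 0], "rotation": [0, 0, 0], "gripper": 1},
  {"xyz": [0, 0, 0], "rotation": [0, 0, 0], "gripper": 1},
])

```text
time_s: 20.88
position: [0.4298, -0.0914, 0.1611]
ee_rot: [0.001, 0.699, 0.715, 0.0]
ft_force: [0.3, 0.1, -0.2]
opening: 1.002
gripper_force: 0.0
```

```bash
cat >> h.py <<'E'
def look(x,y,H,f):
    c=shot('wrist',f);u,v=map(int,proj(c,(x,y,.85*H)));r=22
    b=c['img'].max(2)<70;ys,xs=np.nonzero(b[v-r:v+r,u-r:u+r]);U,V=xs.mean()+u-r,ys.mean()+v-r
    print('tcp',arm.observe()['position'].round(4),'proj',(u,v),'cap',U,V,len(xs),'->',ray(c,U,V,.85*H).round(4))
E
python3 -c "
from h import *
look(.429,-.092,.066,'w4.png')"
```

```text
tcp [ 0.4297 -0.0913  0.1608] proj (256, 192) cap 254.9818181818182 191.25454545454545 55 -> [ 0.4278 -0.0908  0.0561]
```

View pics/w4.png

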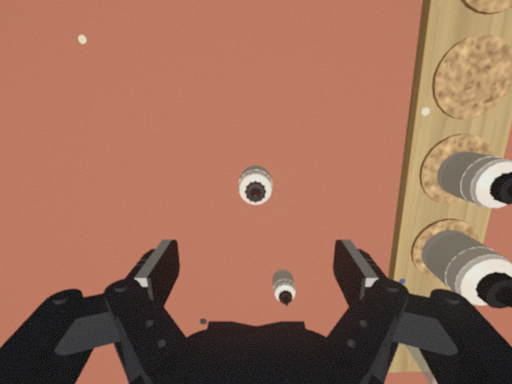

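The M cap is at (255,191), so the bottle is at about (0.428, -0.0905). XL and L stand on their coasters at right.

Emit:
apply_moves([
  {"xyz": [-0.03, 0.01, -0.3], "rotation": [0, 0, 0], "gripper": 1},
  {"xyz": [0, 0, -0.5], "rotation": [0, 0, 0], "gripper": 1},
  {"xyz": [0, 0, -0.5], "rotation": [0, 0, 0], "gripper": 1},
  {"xyz": [0, 0, -0.5], "rotation": [0, 0, 0], "gripper": 1},
  {"xyz": [0, 0, -0.5], "rotation": [0, 0, 0], "gripper": 1},
  {"xyz": [0, 0, -0.4], "rotation": [0, 0, 0], "gripper": 1},
  {"xyz": [0, 0, -0.28], "rotation": [0, 0, 0], "gripper": 1},
  {"xyz": [0, 0, 0], "rotation": [0, 0, 0], "gripper": 1},
  {"xyz": [0, 0, 0], "rotation": [0, 0, 0], "gripper": -1},
  {"xyz": [0, 0, 0], "rotation": [0, 0, 0], "gripper": -1},
  {"xyz": [0, 0, 0], "rotation": [0, 0, 0], "gripper": -1},
  {"xyz": [0, 0, 0], "rotation": [0, 0, 0], "gripper": -1},
])

```text
time_s: 22.42
position: [0.4284, -0.0911, 0.0123]
ee_rot: [0.001, 0.699, 0.715, 0.0]
ft_force: [-0.8, 0.2, 6.0]
opening: 0.401
gripper_force: 59.8
```

Emit:
apply_moves([
  {"xyz": [0, 0, 0], "rotation": [0, 0, 0], "gripper": -1},
  {"xyz": [0, 0, 0], "rotation": [0, 0, 0], "gripper": -1},
  {"xyz": [0, 0, 0], "rotation": [0, 0, 0], "gripper": -1},
  {"xyz": [0, 0, 0], "rotation": [0, 0, 0], "gripper": -1},
])

```text
time_s: 22.92
position: [0.4283, -0.0911, 0.0122]
ee_rot: [0.001, 0.699, 0.715, 0.0]
ft_force: [-0.1, -0.2, 6.0]
opening: 0.405
gripper_force: 59.8
```

Emit:
apply_moves([
  {"xyz": [0, 0, 0.2], "rotation": [0, 0, 0], "gripper": -1},
  {"xyz": [0, 0, 0.4], "rotation": [0, 0, 0], "gripper": -1},
  {"xyz": [0, 0, 0.5], "rotation": [0, 0, 0], "gripper": -1},
  {"xyz": [0, 0, 0.5], "rotation": [0, 0, 0], "gripper": -1},
  {"xyz": [0, 0, 0.5], "rotation": [0, 0, 0], "gripper": -1},
  {"xyz": [0, 0, 0.4], "rotation": [0, 0, 0], "gripper": -1},
])

```text
time_s: 23.68
position: [0.4276, -0.0908, 0.1377]
ee_rot: [0.0, 0.699, 0.715, 0.0]
ft_force: [0.5, -0.3, 0.0]
opening: 0.397
gripper_force: 59.7
```

Emit:
apply_moves([
  {"xyz": [0.2, 0.2, 0], "rotation": [0, 0, 0], "gripper": -1},
  {"xyz": [0.4, 0.4, 0], "rotation": [0, 0, 0], "gripper": -1},
  {"xyz": [0.4, 0.4, 0], "rotation": [0, 0, 0], "gripper": -1},
  {"xyz": [0.4, 0.3, 0], "rotation": [0, 0, 0], "gripper": -1},
  {"xyz": [0.4, 0.3, 0], "rotation": [0, 0, 0], "gripper": -1},
  {"xyz": [0.4, 0.2, 0], "rotation": [0, 0, 0], "gripper": -1},
  {"xyz": [0.5, 0.2, 0], "rotation": [0, 0, 0], "gripper": -1},
  {"xyz": [0.5, 0.1, 0], "rotation": [0, 0, 0], "gripper": -1},
  {"xyz": [0.5, 0.1, 0], "rotation": [0, 0, 0], "gripper": -1},
  {"xyz": [0.46, 0, 0], "rotation": [0, 0, 0], "gripper": -1},
  {"xyz": [0, 0, 0], "rotation": [0, 0, 0], "gripper": -1},
  {"xyz": [0, 0, 0], "rotation": [0, 0, 0], "gripper": -1},
])

```text
time_s: 25.18
position: [0.635, 0.0197, 0.135]
ee_rot: [-0.001, 0.699, 0.715, -0.001]
ft_force: [0.2, -0.5, -0.7]
opening: 0.403
gripper_force: 59.9
```

Emit:
apply_moves([
  {"xyz": [0.02, -0.02, -0.2], "rotation": [0, 0, 0], "gripper": -1},
  {"xyz": [0, 0, -0.4], "rotation": [0, 0, 0], "gripper": -1},
  {"xyz": [0, 0, -0.4], "rotation": [0, 0, 0], "gripper": -1},
  {"xyz": [0, 0, -0.4], "rotation": [0, 0, 0], "gripper": -1},
  {"xyz": [0, 0, -0.3], "rotation": [0, 0, 0], "gripper": -1},
  {"xyz": [0, 0, -0.1], "rotation": [0, 0, 0], "gripper": -1},
  {"xyz": [0, 0, -0.04], "rotation": [0, 0, 0], "gripper": -1},
  {"xyz": [0, 0, -0.04], "rotation": [0, 0, 0], "gripper": -1},
  {"xyz": [0, 0, -0.03], "rotation": [0, 0, 0], "gripper": -1},
  {"xyz": [0, 0, 0], "rotation": [0, 0, 0], "gripper": -1},
  {"xyz": [0, 0, 0], "rotation": [0, 0, 0], "gripper": -1},
])

```text
time_s: 26.55
position: [0.637, 0.0181, 0.0413]
ee_rot: [0.0, 0.699, 0.715, 0.0]
ft_force: [0.8, -0.4, 1.0]
opening: 0.402
gripper_force: 60.1
```

Emit:
apply_moves([
  {"xyz": [0, 0, 0], "rotation": [0, 0, 0], "gripper": 0.2},
  {"xyz": [0, 0, 0], "rotation": [0, 0, 0], "gripper": 1},
  {"xyz": [0, 0, 0], "rotation": [0, 0, 0], "gripper": 1},
  {"xyz": [0, 0, 0], "rotation": [0, 0, 0], "gripper": 1},
  {"xyz": [0, 0, 0], "rotation": [0, 0, 0], "gripper": 1},
  {"xyz": [0, 0, 0], "rotation": [0, 0, 0], "gripper": 1},
  {"xyz": [0, 0, 0.3], "rotation": [0, 0, 0], "gripper": 1},
  {"xyz": [0, 0, 0.5], "rotation": [0, 0, 0], "gripper": 1},
  {"xyz": [0, 0, 0.5], "rotation": [0, 0, 0], "gripper": 1},
  {"xyz": [0, 0, 0.5], "rotation": [0, 0, 0], "gripper": 1},
  {"xyz": [0, 0, 0.4], "rotation": [0, 0, 0], "gripper": 1},
])

```text
time_s: 27.92
position: [0.637, 0.0181, 0.1533]
ee_rot: [0.001, 0.699, 0.715, 0.001]
ft_force: [0.2, 0.1, 0.9]
opening: 1.0
gripper_force: 0.0
```

Emit:
apply_moves([
  {"xyz": [-0.7, 0, 0], "rotation": [0, 0, 0], "gripper": 1},
  {"xyz": [-0.7, 0, 0], "rotation": [0, 0, 0], "gripper": 1},
  {"xyz": [-0.7, -0.3, 0], "rotation": [0, 0, 0], "gripper": 1},
  {"xyz": [-0.6, -0.5, 0], "rotation": [0, 0, 0], "gripper": 1},
  {"xyz": [-0.5, -0.6, 0], "rotation": [0, 0, 0], "gripper": 1},
  {"xyz": [-0.18, -0.7, 0], "rotation": [0, 0, 0], "gripper": 1},
  {"xyz": [0, -0.7, 0], "rotation": [0, 0, 0], "gripper": 1},
  {"xyz": [0, -0.7, 0], "rotation": [0, 0, 0], "gripper": 1},
  {"xyz": [0, -0.7, 0], "rotation": [0, 0, 0], "gripper": 1},
  {"xyz": [0, -0.66, 0], "rotation": [0, 0, 0], "gripper": 1},
  {"xyz": [0, 0, 0], "rotation": [0, 0, 0], "gripper": 1},
  {"xyz": [0, 0, 0], "rotation": [0, 0, 0], "gripper": 1},
])

```text
time_s: 29.42
position: [0.4677, -0.2244, 0.1511]
ee_rot: [-0.0, 0.699, 0.715, 0.0]
ft_force: [0.6, 0.8, -0.3]
opening: 1.0
gripper_force: 0.0
```

```bash
python3 -c "
from h import *
look(.468,-.225,.052,'w5.png')"
```

```text
tcp [ 0.4678 -0.2241  0.1511] proj (257, 191) cap 256.10714285714283 192.0 28 -> [ 0.4668 -0.2251  0.0442]
```

View pics/w5.png

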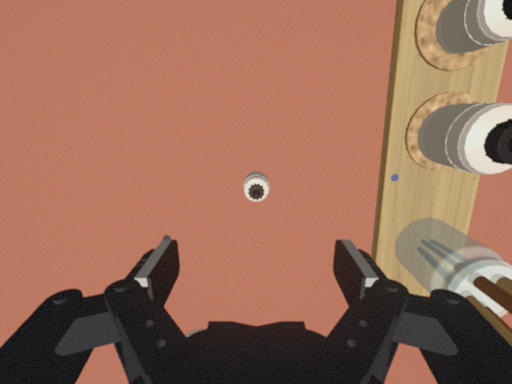

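The S cap is at (256,192), which gives (0.467, -0.225). The jar and the placed bottles are clear of the descent.

Emit:
apply_moves([
  {"xyz": [-0.02, -0.02, -0.3], "rotation": [0, 0, 0], "gripper": 1},
  {"xyz": [0, 0, -0.5], "rotation": [0, 0, 0], "gripper": 1},
  {"xyz": [0, 0, -0.5], "rotation": [0, 0, 0], "gripper": 1},
  {"xyz": [0, 0, -0.5], "rotation": [0, 0, 0], "gripper": 1},
  {"xyz": [0, 0, -0.5], "rotation": [0, 0, 0], "gripper": 1},
  {"xyz": [0, 0, -0.4], "rotation": [0, 0, 0], "gripper": 1},
  {"xyz": [0, 0, -0.2], "rotation": [0, 0, 0], "gripper": 1},
  {"xyz": [0, 0, 0], "rotation": [0, 0, 0], "gripper": 1},
  {"xyz": [0, 0, 0], "rotation": [0, 0, 0], "gripper": -1},
  {"xyz": [0, 0, 0], "rotation": [0, 0, 0], "gripper": -1},
  {"xyz": [0, 0, 0], "rotation": [0, 0, 0], "gripper": -1},
  {"xyz": [0, 0, 0], "rotation": [0, 0, 0], "gripper": -1},
])

```text
time_s: 30.98
position: [0.4671, -0.2261, 0.0065]
ee_rot: [0.001, 0.699, 0.715, 0.0]
ft_force: [-1.2, 1.1, 4.1]
opening: 0.297
gripper_force: 59.1
```

Emit:
apply_moves([
  {"xyz": [0, 0, 0], "rotation": [0, 0, 0], "gripper": -1},
  {"xyz": [0, 0, 0], "rotation": [0, 0, 0], "gripper": -1},
  {"xyz": [0, 0, 0], "rotation": [0, 0, 0], "gripper": -1},
  {"xyz": [0, 0, 0], "rotation": [0, 0, 0], "gripper": -1},
])

```text
time_s: 31.48
position: [0.4671, -0.2262, 0.0065]
ee_rot: [0.001, 0.699, 0.715, 0.0]
ft_force: [0.3, -0.0, 5.3]
opening: 0.301
gripper_force: 59.1
```

Emit:
apply_moves([
  {"xyz": [0, 0, 0.2], "rotation": [0, 0, 0], "gripper": -1},
  {"xyz": [0, 0, 0.4], "rotation": [0, 0, 0], "gripper": -1},
  {"xyz": [0, 0, 0.5], "rotation": [0, 0, 0], "gripper": -1},
  {"xyz": [0, 0, 0.5], "rotation": [0, 0, 0], "gripper": -1},
  {"xyz": [0, 0, 0.5], "rotation": [0, 0, 0], "gripper": -1},
  {"xyz": [0, 0.2, 0.4], "rotation": [0, 0, 0], "gripper": -1},
  {"xyz": [0, 0.4, 0], "rotation": [0, 0, 0], "gripper": -1},
  {"xyz": [0, 0.5, 0], "rotation": [0, 0, 0], "gripper": -1},
  {"xyz": [0, 0.6, 0], "rotation": [0, 0, 0], "gripper": -1},
  {"xyz": [0, 0.6, 0], "rotation": [0, 0, 0], "gripper": -1},
  {"xyz": [0, 0.6, 0], "rotation": [0, 0, 0], "gripper": -1},
  {"xyz": [0, 0.6, 0], "rotation": [0, 0, 0], "gripper": -1},
])

```text
time_s: 32.98
position: [0.4657, -0.0489, 0.1295]
ee_rot: [-0.001, 0.699, 0.715, -0.001]
ft_force: [0.6, -0.1, -0.1]
opening: 0.298
gripper_force: 58.9
```

Emit:
apply_moves([
  {"xyz": [0.1, 0.6, 0], "rotation": [0, 0, 0], "gripper": -1},
  {"xyz": [0.2, 0.6, 0], "rotation": [0, 0, 0], "gripper": -1},
  {"xyz": [0.3, 0.6, 0], "rotation": [0, 0, 0], "gripper": -1},
  {"xyz": [0.4, 0.5, 0], "rotation": [0, 0, 0], "gripper": -1},
  {"xyz": [0.4, 0.5, 0], "rotation": [0, 0, 0], "gripper": -1},
  {"xyz": [0.5, 0.4, 0], "rotation": [0, 0, 0], "gripper": -1},
  {"xyz": [0.5, 0.04, 0], "rotation": [0, 0, 0], "gripper": -1},
  {"xyz": [0.4, 0, 0], "rotation": [0, 0, 0], "gripper": -1},
  {"xyz": [0.4, 0, 0], "rotation": [0, 0, 0], "gripper": -1},
  {"xyz": [0.17, 0, 0], "rotation": [0, 0, 0], "gripper": -1},
  {"xyz": [0, 0, 0], "rotation": [0, 0, 0], "gripper": -1},
  {"xyz": [0, 0, 0], "rotation": [0, 0, 0], "gripper": -1},
])

```text
time_s: 34.48
position: [0.6345, 0.1114, 0.1306]
ee_rot: [-0.0, 0.699, 0.715, -0.0]
ft_force: [0.3, -0.4, 0.1]
opening: 0.289
gripper_force: 59.0
```

Emit:
apply_moves([
  {"xyz": [0.02, -0.02, -0.2], "rotation": [0, 0, 0], "gripper": -1},
  {"xyz": [0, 0, -0.4], "rotation": [0, 0, 0], "gripper": -1},
  {"xyz": [0, 0, -0.4], "rotation": [0, 0, 0], "gripper": -1},
  {"xyz": [0, 0, -0.4], "rotation": [0, 0, 0], "gripper": -1},
  {"xyz": [0, 0, -0.3], "rotation": [0, 0, 0], "gripper": -1},
  {"xyz": [0, 0, -0.1], "rotation": [0, 0, 0], "gripper": -1},
  {"xyz": [0, 0, -0.04], "rotation": [0, 0, 0], "gripper": -1},
  {"xyz": [0, 0, -0.04], "rotation": [0, 0, 0], "gripper": -1},
  {"xyz": [0, 0, -0.03], "rotation": [0, 0, 0], "gripper": -1},
  {"xyz": [0, 0, 0], "rotation": [0, 0, 0], "gripper": -1},
  {"xyz": [0, 0, 0], "rotation": [0, 0, 0], "gripper": -1},
])

```text
time_s: 35.85
position: [0.6363, 0.1102, 0.0356]
ee_rot: [0.0, 0.699, 0.715, 0.0]
ft_force: [-1.1, -0.7, 0.6]
opening: 0.296
gripper_force: 59.0
```

Set down at the expected height. Releasing, rising, and backing away.

Emit:
apply_moves([
  {"xyz": [0, 0, 0], "rotation": [0, 0, 0], "gripper": 0},
  {"xyz": [0, 0, 0], "rotation": [0, 0, 0], "gripper": 1},
  {"xyz": [0, 0, 0], "rotation": [0, 0, 0], "gripper": 1},
  {"xyz": [0, 0, 0], "rotation": [0, 0, 0], "gripper": 1},
  {"xyz": [0, 0, 0], "rotation": [0, 0, 0], "gripper": 1},
  {"xyz": [0, 0, 0], "rotation": [0, 0, 0], "gripper": 1},
  {"xyz": [0, 0, 0.3], "rotation": [0, 0, 0], "gripper": 1},
  {"xyz": [0, 0, 0.5], "rotation": [0, 0, 0], "gripper": 1},
  {"xyz": [0, 0, 0.5], "rotation": [0, 0, 0], "gripper": 1},
  {"xyz": [0, 0, 0.5], "rotation": [0, 0, 0], "gripper": 1},
  {"xyz": [0, 0, 0.5], "rotation": [0, 0, 0], "gripper": 1},
  {"xyz": [0, 0, 0.5], "rotation": [0, 0, 0], "gripper": 1},
])

```text
time_s: 37.35
position: [0.6362, 0.1101, 0.1776]
ee_rot: [0.0, 0.699, 0.715, 0.001]
ft_force: [-0.2, -0.1, 1.2]
opening: 1.001
gripper_force: 0.0
```

Emit:
apply_moves([
  {"xyz": [-0.5, 0.6, 0], "rotation": [0, 0, 0], "gripper": 1},
  {"xyz": [-0.5, 0.6, 0], "rotation": [0, 0, 0], "gripper": 1},
  {"xyz": [-0.5, 0.6, 0], "rotation": [0, 0, 0], "gripper": 1},
  {"xyz": [-0.5, 0.6, 0], "rotation": [0, 0, 0], "gripper": 1},
  {"xyz": [-0.5, 0.6, 0], "rotation": [0, 0, 0], "gripper": 1},
  {"xyz": [-0.5, 0.6, 0], "rotation": [0, 0, 0], "gripper": 1},
  {"xyz": [-0.5, 0.6, 0], "rotation": [0, 0, 0], "gripper": 1},
  {"xyz": [-0.5, 0.6, 0], "rotation": [0, 0, 0], "gripper": 1},
  {"xyz": [0, 0, 0], "rotation": [0, 0, 0], "gripper": 1},
  {"xyz": [0, 0, 0], "rotation": [0, 0, 0], "gripper": 1},
])

```text
time_s: 38.6
position: [0.4365, 0.3499, 0.1762]
ee_rot: [0.0, 0.699, 0.715, 0.001]
ft_force: [0.2, 0.3, 0.3]
opening: 1.002
gripper_force: 0.0
```

```bash
python3 - <<'E'
from h import *
c=shot('top','t9.png');shot('scene','s9.png');b=c['img'].max(2)<70
for k,p,H in(('xl',(.6509,-.1648),.094),('l',(.6424,-.0713),.08),('m',(.6362,.0188),.066),('s',(.6357,.1106),.052)):
    z=.029+.85*H;u,v=map(int,proj(c,(*p,z)));ys,xs=np.nonzero(b[v-10:v+11,u-10:u+11]);q=ray(c,xs.mean()+u-10,ys.mean()+v-10,z);print(k,len(xs),(q[:2]-p).round(4))
E
python3 -c "
import cv2;a=cv2.imread('pics/t9.png')[130:210,140:420];b=cv2.imread('pics/s9.png')
a=cv2.resize(a,(512,146));cv2.imwrite('pics/f.png',cv2.vconcat([b,a]))"
```

```text
xl 81 [-0.0004 -0.0012]
l 25 [ 0.0003 -0.0022]
m 15 [ 0.0012 -0.0025]
s 10 [ 0.0002 -0.0014]
```

View pics/f.png

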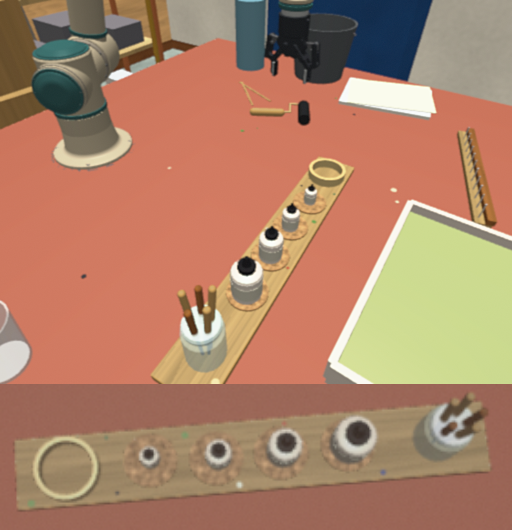

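All four bottles stand upright and centred within about 3 mm. They step down from the jar, with XL at (247,280) in the scene view, to the tape, with S at (312,195). The jar and tape look unmoved and the arm is clear.

```bash
python3 -c "
from workcell import arm
print(arm.sign_off())"
```

```text
the job is handed in; nothing more can be done
None
```

The job is handed in: the four bottles stand upright on the coasters, largest beside the jar down to smallest beside the tape, each within about 3 mm of centre by the last top-camera check; the hand-in returned no verdict.

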